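# Pull the big knob off the variable transformer

## Task

The dial of the bench transformer is to be changed: take the two-claw puller, slide its claws under the skirt of the big black knob on both sides of the hub, and pull straight up until the knob pops off its shaft. Carry the knob level on the claws to the blue parts mat, set it down gently near the middle of the mat standing on its hub, back the puller out and stand it upright on the bench clear of the knob. Touch the knob only with the puller, never with the gripper, and leave the spool, the meter and the screwdriver where they are.

Things in the scene. Friction and masses are not known exactly. Their poses are not given: they have to be found in the camera images.
- variac: The bench transformer, fixed to the bench: blue steel case 150 x 150 mm with a grey flat top 125 mm above the bench. Origin: centre of its underside, on the bench. x, y: parallel to its sides; the front with the volt meter and terminals (sticking out up to 22 mm) looks to -x. Nothing but dial, shaft and knob stands on its top.
- dial (a point): Centre of the top face of the aluminium dial plate (124 mm across, 127 mm above the bench), where the knob's shaft comes out; z up. The 12 mm shaft rises 25 mm from here into the knob. Spring balls in it hold the knob: about 10 to 18 N straight up pops it free within the first 4 mm of lift, then it slides off with little force; it is clear of the shaft when lifted 27 mm.
- knob: Black push-on knob, about 140 g. Origin: centre of the underside of its hub, at point dial at the start; z up along its axis. Hub 32 mm across, 14 mm high; above it the skirt, 76 mm across; then the fluted grip, 60 mm across; top 48 mm above the origin. Round and free to turn: it may be hooked from any side.
- knob_skirt (a point): Point on the knob's axis in the plane of the flat underside of its skirt, 14 mm above the underside of the hub. Between the skirt and whatever the hub stands on there is thus a free gap 14 mm high, all round the hub.
- puller_grip (a point): Centre of the puller's orange grip: upright square bar 26 x 26 mm (faces square to the puller's x and y), 66 mm high, from 60 to 126 mm above the underside of the claws; this point is 93 mm above it, on the puller's centre line, over its centre of mass. z up. Puller about 240 g, standing on its claws at the start.
- puller_claws (a point): Point on the puller's centre line level with the underside of its claws, midway between them. The two flat steel claws are 5 mm thick, from x = -25 to +25 mm, and from y = 23 mm outwards to 51 mm on either side (46 mm clear between). Open at both x ends: the puller goes over the knob along its own x axis, either way round.
- puller_bridge (a point): Centre of the underside of the puller's steel bridge, 52 mm above the underside of the claws; the bridge is 8 mm thick, 102 mm long along y, 36 mm wide along x. Its legs go down to the claws at y = +-48 mm, 90 mm clear between them, 36 mm wide along x.
- mat: The square blue parts mat, 150 x 150 mm, 3 mm thick, lying flat and fixed on the bench; origin: centre of its underside, on the bench (its top is 3 mm higher); x and y parallel to its sides.
- spool: Bystander. Spool of orange filament lying flat, 200 mm across and 64 mm high; origin under its centre.
- meter: Bystander. Yellow multimeter lying on its back, 175 x 85 x 50 mm; origin under its centre, x along its length.
- screwdriver: Bystander. Screwdriver with a red handle, 200 mm long, lying on the bench along its x axis.
Things that resemble listed ones, but are neither listed nor needed, are in the scene too. There is more than one size of the knob; the job needs the smallest. What is shaped like the part that bears puller_grip but pink is not meant.

How it is judged:
On the way, in this order (a step that is already met when the one before it is completed fails the run):
1. the knob is off its shaft, lifted at least 30 mm above the dial, level (within 0.2 rad) and hanging in the puller (skirt on the claws, its axis within 25 mm of the puller's) (z of knob in the frame of dial above 0.03 m and angle between knob's own z axis and vertical below 0.2 rad and horizontal distance between knob and puller_grip below 0.025 m and z of knob in the frame of puller_grip between -0.108 and -0.095 m), for 0.2 s.
2. the knob stands on its hub on the mat (z of knob in the frame of mat between 0 and 0.006 m and angle between knob's own z axis and vertical below 0.1 rad and x of knob in the frame of mat between -0.06 and 0.06 m and y of knob in the frame of mat between -0.06 and 0.06 m), for 0.2 s.
At the end, for the whole second after the job is handed in: The knob stands upright at rest on its hub on the mat (hub centre within 60 mm of the mat's centre along each side of the mat, tilt under 0.1 rad), and the puller stands upright on the bench (or the mat) on its claws, tilt under 0.1 rad, its centre line more than 70 mm from the knob's axis (all of step 2 and linear speed of knob below 0.02 m/s and height (world z) of puller_grip between 0.088 and 0.1 m and angle between puller_grip's own z axis and vertical below 0.1 rad and horizontal distance between knob and puller_grip above 0.07 m); the robot touches nothing.
It fails at once if the gripper or arm touches the knob (more than 1 N) (contact force between any of the fingers, the arm and knob above 1 N).
It fails at once if a bystander is pushed more than 30 mm (distance of any of spool, meter, screwdriver from where it was at the start of the episode above 0.03 m).
It fails at once if the knob tips more than 0.4 rad from level (angle between knob's own z axis and vertical above 0.4 rad).
It fails at once if the knob is dropped on the mat (hits it with over 40 N, as from 20 mm up) (contact force between knob and mat above 40 N).
It also fails if it takes over 72 s, if anything falls off the work surface, if the arm or the gripper's body presses on something with over 40 N, if the wrist force passes 120 N, or if a joint passes its speed limit or range.

## Robot

A 6-joint arm with a two-finger parallel gripper is mounted at the origin on the work surface. World frame = base frame: x ahead of the robot, y to its left, z up, the work surface at z = 0. Lengths are in m, angles in rad, forces in N, time in s.
With the tool pointing down it reaches from about 0.35 to 0.775 m from the base axis. Payload 5.5 kg.
Tool frame: the origin (TCP) lies on the centre line of the jaws, within the pads' length; the fingertips stand 11 mm ahead of it and the grasp point (between the pads) lies 8 mm behind it (env.tip_reach is the distance from the TCP to the fingertips, in m); z points along the fingers, x is the direction in which the jaws open and shut, and the axes are right-handed (so a half turn about z gives the same grasp; the last joint's range is limited). The gripper opens to 85 mm and grips with 20 to 120 N. Pads are 22 mm wide; open, the fingers measure 114 mm over their backs; the gripper's body (76 mm by 85 mm) begins 54 mm behind the grasp point. The pads swing forward as they close: fully open they stand 13 mm farther back than shut.
Start: joints at [-1.251, 0.313, 0.046, 1.304, 0, 1.431], TCP at [0.255, -0.515, 0.242] pointing down, gripper open.
Joint ranges: [-2.76, 2.76], [-0.86, 1.69], [-1.03, 1.26], [-2.2, 2.34], [-1.47, 1.5], [-3.14, 3.14]. Speed limits (rad/s): [2.57, 2.57, 3.14, 3.14, 3.14, 3.14].

## Interface

Orientations are given as a unit quaternion [w, x, y, z].
In Python, from workcell import env gives the robot as it stands.
- The arm moves only by the tool carry_out, never from a script. Its argument "moves" is one flat list of numbers, 7 for each row, row after row: the gripper command: -1 is shut, 1 is fully open, values between are in proportion, then the shift along the tool's x, y, z in m, then the turn, a rotation vector about the tool's x, y, z in degrees. A call has exactly 5 rows; each row shifts and turns the pose as measured when the row begins, along the tool's axes as they then stand; what a row does not reach is not made up. A row lasts 1/8 s, in which the tool goes at most 62.5 mm and 10.7 degrees, less where a joint would pass 70% of its speed; a pose out of reach is approached as far as the arm can. A call is refused whole if a number of a shift passes 0.0625 or a number of a turn 10.7, either way. A call with a gripper value outside its range is refused whole. The fingers move at their own pace and stop on an object; "squeeze" is the grip in N (left out, the last holds). Time passes only in rows, so rows that do not move let the fingers close, or fill a call up. It gives the time, the measured TCP pose, the force and the opening at its end, in the units of the state.
- env.get_state(): the state, without advancing time (a new reading comes with each control period).
- env.read_camera(name): name is "scene" or "top" or "wrist"; returns the picture (384x512x3 uint8, red, green, blue); there is no depth.
- env.calibration(name): a dict with "camera_matrix" (3x3 intrinsics, pixels), "k1" (the pictures are not rectified: a ray, as slopes to the right and down, at radius r is drawn at 1 + k1 r^2 times it, then the intrinsics apply), "rvec" (rotation vector, rad) and "tvec" (3), from world to camera coordinates, as OpenCV has them; the wrist camera has in their place "hand_eye" (4x4, takes a point from camera to tool coordinates, whose origin is the TCP and whose axes are the tool frame's). Camera axes: x right, y down, z forward; pixel columns grow to the right and rows downward; lengths in m; the calibration is good to about 2 mm. A picture is of the moment at which its call begins: read the wrist's pose just before it. calibration takes no time and is no camera call.
- env.hand_in(): hands the job in, once; it reports no verdict.
The state is a dict: "clock": time; "joint_pos": joint angles; "qvel": joint speeds; "tau": joint torques, N m; "tcp_pos": TCP position; "orientation": TCP orientation; "wrist_force": force on the tool from outside, world axes, zero at the start; "ft_torque": the same for the moment, N m; "finger_gap": finger opening in m.
Only numpy, scipy, OpenCV 4.12 (cv2) and the standard library are available. Lean on these libraries where they do the work, as an engineer would, in place of code of your own. Each camera call takes 0.05 s, during which the arm holds its last target. There are 200 camera calls.

## Working session

There is one attempt and no reset: what is moved stays moved. The work goes in short steps, Python scripts to look and compute and a tool call to move; the robot and the scene stay as the last step left them, time stands still between calls to the robot, and variables do not carry over. Pictures are saved under pics/ and viewed, about 8 in all and at most 12, crops included, and the job is handed in when it is done.

Besides the shell and the picture viewer there is one more tool, called after "Call:" by a JSON object that holds its "api" and its "payload". carry_out: Moves the arm, as the interface text tells. Its arguments: {"type":"object","properties":{"moves":{"type":"array"},"squeeze":{"type":"number"}},"required":["moves"]}

```bash
ls; mkdir -p pics
cat > h.py <<'E'
import numpy as np, cv2
from workcell import env
from scipy.spatial.transform import Rotation as R
def save(name,fn):
    im=env.read_camera(name); cv2.imwrite('pics/'+fn,im[:,:,::-1]); return im
def cam(name,st=None):
    c=env.calibration(name); K=np.array(c['camera_matrix'])
    if name=='wrist':
        st=st or env.get_state(); q=st['orientation']
        T=np.eye(4); T[:3,:3]=R.from_quat([q[1],q[2],q[3],q[0]]).as_matrix(); T[:3,3]=st['tcp_pos']
        M=T@np.array(c['hand_eye']); return K,c['k1'],M[:3,:3],M[:3,3]
    Rw=R.from_rotvec(np.ravel(c['rvec'])).as_matrix(); return K,c['k1'],Rw.T,-Rw.T@np.ravel(c['tvec'])
def ray(cm,uv):
    K,k1,Rc,o=cm; p=np.linalg.solve(K,np.r_[uv,1.])[:2]; q=p.copy()
    for _ in range(30): q=p/(1+k1*(q@q))
    return o,Rc@np.r_[q,1]
def onz(cm,uv,z):
    o,d=ray(cm,uv); return o+d*(z-o[2])/d[2]
def proj(cm,P):
    K,k1,Rc,o=cm; c=Rc.T@(np.array(P)-o); q=c[:2]/c[2]; q=q*(1+k1*(q@q)); return (K@np.r_[q,1])[:2]
E
python3 - <<'E'
from h import *
a=save('scene','s0.png');b=save('top','t0.png')
cv2.imwrite('pics/both.png',np.vstack([a,b])[:,:,::-1])
for n in('scene','top'):
    c=cam(n);print(n,c[3],c[2][:,2],c[1],c[0][0,0])
print(env.get_state()); print(env.calibration('wrist')['hand_eye'])
E
```

```text
pics
scene [ 1.04761178 -0.04521515  0.78690121] [-0.59077784  0.03306501 -0.80615647] -0.012637277236083606 362.32776488522416
top [0.42811257 0.01954678 1.41402811] [ 0.1163295  -0.01726837 -0.99306055] -0.04833944652299345 451.7248576778735
{'clock': 0.1, 'joint_pos': array([-1.25062149e+00,  3.13899482e-01,  4.51352329e-02,  1.30356327e+00,
       -1.30747532e-05,  1.43119145e+00]), 'qvel': array([ 0.00020391, -0.00028963,  0.00342685,  0.00037677, -0.00103011,
       -0.00081564]), 'tau': array([ 1.65465568e-03, -4.81721878e+01,  2.99246192e+01,  1.26513006e-02,
       -1.44979285e-04, -4.98784587e-06]), 'tcp_pos': array([ 0.25501437, -0.51490842,  0.24153013]), 'orientation': array([-4.85322850e-04,  8.49632236e-01, -5.27375082e-01, -5.92150772e-04]), 'wrist_force': array([ 0.77032016,  0.11372015, -0.07028077]), 'ft_torque': array([ 0.00260387, -0.01274686, -0.02339937]), 'finger_gap': 0.08543612241816496}
[[ 9.99999809e-01  3.72925830e-04  4.93502626e-04  1.38040577e-03]
 [-4.89457507e-04  9.64886777e-01  2.62665698e-01 -6.56416548e-02]
 [-3.78219335e-04 -2.62665889e-01  9.64886774e-01 -1.33085505e-01]
 [ 0.00000000e+00  0.00000000e+00  0.00000000e+00  1.00000000e+00]]
```

View pics/s0.png

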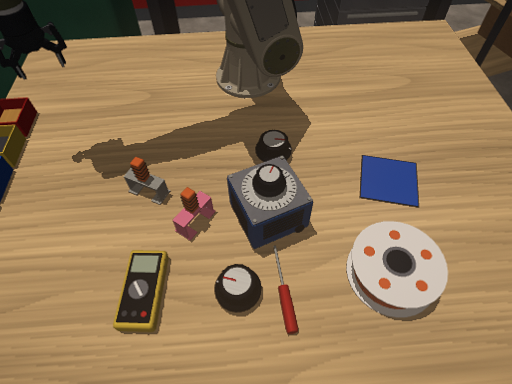

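View pics/t0.png

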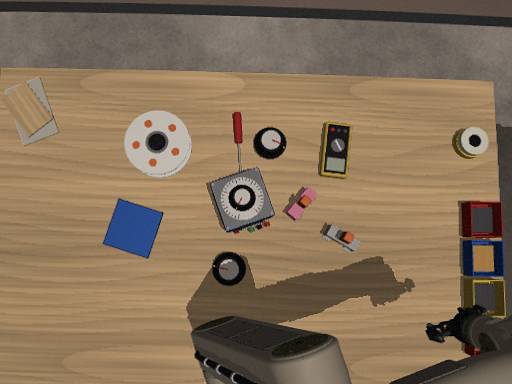

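The scene view shows the variac with its knob at (268,180), the mat at (390,180), the spool, the meter and the screwdriver. For the puller, the candidates in the top view are grey at (341,236) and pink at (301,203). The grey one is meant, since pink is excluded. For the knob, they are (241,198) on the variac and loose ones at (270,142) and (229,268). The one on the dial looks smallest and is the one on the shaft. I'll confirm with an enlarged crop.

Run:
```python
from h import *
b=cv2.imread('pics/t0.png'); s=cv2.imread('pics/s0.png')
c1=cv2.resize(b[125:285,190:370],None,fx=4.4,fy=3.7*1.189,interpolation=cv2.INTER_CUBIC)
c1=cv2.resize(b[150:290,200:370],None,fx=4.2,fy=4.2,interpolation=cv2.INTER_CUBIC)
cv2.imwrite('pics/c1.png',c1)
cm=cam('top')
hsv=cv2.cvtColor(b,cv2.COLOR_BGR2HSV)
def comps(m,n,z,amin=30):
    k,l,st,ce=cv2.connectedComponentsWithStats(m.astype(np.uint8))
    for i in range(1,k):
        if st[i,4]>=amin:
            cnt=cv2.findContours((l==i).astype(np.uint8),0,1)[0][0]
            box=cv2.boxPoints(cv2.minAreaRect(cnt))
            P=np.array([onz(cm,p,z)[:2] for p in box])
            print(n,ce[i].round(1),st[i,4],onz(cm,ce[i],z)[:2].round(4),P.round(3).tolist())
H,S,V=cv2.split(hsv)
comps((H>105)&(H<125)&(S>150)&(V>70),'mat',.003,400)
comps((H<14)&(S>170)&(V>110)&(np.arange(384)[:,None]<300),'orange',.126)
comps((S<60)&(V>170)&(np.arange(384)[:,None]>170)&(np.arange(384)[:,None]<300),'white',.175,20)
```

```text
mat [132.7 228. ] 2195 [0.4822 0.3502] [[0.433, 0.44], [0.575, 0.401], [0.532, 0.261], [0.391, 0.301]]
orange [237.6 126.5] 164 [0.7803 0.0302] [[0.824, 0.039], [0.824, 0.021], [0.737, 0.019], [0.737, 0.037]]
orange [147.9 123.1] 34 [0.7842 0.2927] [[0.784, 0.304], [0.797, 0.293], [0.785, 0.281], [0.772, 0.292]]
orange [171.9 127.2] 34 [0.7735 0.2218] [[0.774, 0.233], [0.786, 0.222], [0.774, 0.21], [0.762, 0.221]]
orange [135.5 144.5] 32 [0.7195 0.3255] [[0.727, 0.333], [0.727, 0.319], [0.712, 0.318], [0.712, 0.332]]
orange [174.9 151. ] 37 [0.7029 0.2102] [[0.712, 0.219], [0.712, 0.202], [0.694, 0.201], [0.694, 0.218]]
orange [152.3 161.7] 35 [0.6699 0.2742] [[0.678, 0.284], [0.678, 0.267], [0.66, 0.266], [0.66, 0.283]]
orange [305.  200.4] 65 [ 0.5673 -0.1687] [[0.567, -0.153], [0.583, -0.169], [0.567, -0.185], [0.551, -0.169]]
orange [478.8 205. ] 50 [ 0.565  -0.6817] [[0.568, -0.658], [0.569, -0.707], [0.563, -0.706], [0.562, -0.658]]
orange [348.3 236.9] 67 [ 0.4651 -0.2938] [[0.459, -0.278], [0.481, -0.289], [0.471, -0.309], [0.449, -0.298]]
white [159.2 173.2] 148 [0.6287 0.2441] [[0.634, 0.292], [0.636, 0.195], [0.619, 0.194], [0.617, 0.291]]
white [242.2 199.9] 543 [0.5595 0.0124] [[0.619, 0.072], [0.622, -0.041], [0.511, -0.043], [0.508, 0.069]]
white [242.1 196.1] 159 [0.57   0.0128] [[0.587, 0.033], [0.587, -0.006], [0.551, -0.007], [0.551, 0.032]]
```

View pics/c1.png

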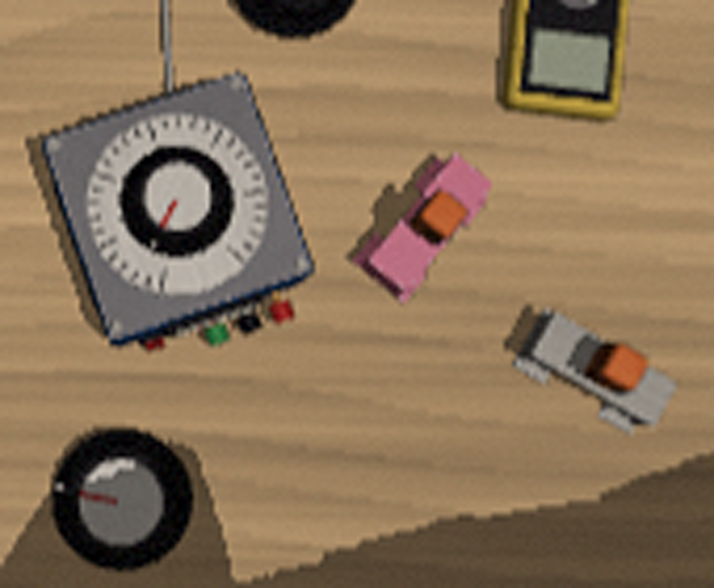

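The crop confirms the grey puller with the orange grip at (348,237) and the small knob on the variac dial at (242,197). Next I cross-check both positions with the two views.

```bash
cat >> h.py <<'E'
def goal(pos,yaw_deg,st=None):
    """print shift in present tool axes and yaw turn (tool z, deg) to a tool-down pose with tool x at yaw_deg"""
    st=st or env.get_state(); q=st['orientation']; Rt=R.from_quat([q[1],q[2],q[3],q[0]])
    a=np.radians(yaw_deg); D=np.array([[np.cos(a),np.sin(a),0],[np.sin(a),-np.cos(a),0],[0,0,-1]])
    rv=(Rt.inv()*R.from_matrix(D)).as_rotvec(degrees=True)
    print('t',round(st['clock'],2),'pos',st['tcp_pos'].round(4),'shift',(Rt.inv().apply(np.array(pos)-st['tcp_pos'])).round(4),'turn',rv.round(2),'F',st['wrist_force'].round(1),'gap',round(st['finger_gap'],4),'j',st['joint_pos'].round(2))
def tri(c1,u1,c2,u2):
    o1,d1=ray(c1,u1);o2,d2=ray(c2,u2);d1/=np.linalg.norm(d1);d2/=np.linalg.norm(d2)
    s=np.linalg.lstsq(np.c_[d1,-d2],o2-o1,rcond=None)[0];a=o1+s[0]*d1;b=o2+s[1]*d2
    return (a+b)/2,np.linalg.norm(a-b)
E
python3 - <<'E'
from h import *
s=cv2.imread('pics/s0.png');t=cv2.imread('pics/t0.png')
cs,ct=cam('scene'),cam('top')
H,S,V=cv2.split(cv2.cvtColor(s,cv2.COLOR_BGR2HSV))
def c(m,box,n):
    z=np.zeros_like(m);x0,y0,x1,y1=box;z[y0:y1,x0:x1]=m[y0:y1,x0:x1]
    k,l,st,ce=cv2.connectedComponentsWithStats(z.astype(np.uint8));i=1+np.argmax(st[1:,4]);print(n,ce[i].round(1),st[i]);return ce[i]
w=c((S<70)&(V>150),(258,160,282,182),'cap scene')
print('knob cap tri',tri(cs,w,ct,[242.1,196.1]), onz(cs,w,.175),onz(ct,[242.1,196.1],.175))
p=c((H<14)&(S>150)&(V>60),(120,150,160,182),'grip scene')
print('grip center line on z=.1',onz(cs,p,.1))
print('proj grip top', proj(cs,[.465,-.294,.126]),'mid',proj(cs,[.465,-.294,.093]))
Ht,St,Vt=cv2.split(cv2.cvtColor(t,cv2.COLOR_BGR2HSV))
# dial edge: bright/white ring bounding ellipse
m=((St<60)&(Vt>150)).astype(np.uint8);z=np.zeros_like(m);z[165:235,210:272]=m[165:235,210:272]
k,l,st,ce=cv2.connectedComponentsWithStats(z);i=1+np.argmax(st[1:,4])
cnt=max(cv2.findContours((l==i).astype(np.uint8),0,1)[0],key=len);e=cv2.fitEllipse(cv2.convexHull(cnt));print('dial ell',e,onz(ct,np.array(e[0]),.127))
# bridge grey
m=((St<40)&(Vt>100)).astype(np.uint8);z=np.zeros_like(m);z[220:255,320:365]=m[220:255,320:365]
m|=0
k,l,st,ce=cv2.connectedComponentsWithStats(z);i=1+np.argmax(st[1:,4])
cnt=max(cv2.findContours((l==i).astype(np.uint8),0,1)[0],key=len);r=cv2.minAreaRect(cnt);B=cv2.boxPoints(r);print('bridge',r,[onz(ct,b,.06)[:2].round(3).tolist() for b in B])
goal([.465,-.294,.25],-28)
E
```

```text
cap scene [268.9 173.5] [259 166  20  16 227]
knob cap tri (array([0.56976163, 0.01265036, 0.17757605]), np.float64(0.0002920164900155386)) [0.56772601 0.01274918 0.175     ] [0.57007307 0.0127814  0.175     ]
grip scene [138.8 167.3] [130 157  19  25 220]
grip center line on z=.1 [ 0.46137616 -0.29723955  0.1       ]
proj grip top [137.0549408  161.46377201] mid [140.73243991 170.0891575 ]
dial ell ((241.81329345703125, 198.295654296875), (42.323795318603516, 42.56062698364258), 175.36746215820312) [0.56922176 0.01320298 0.127     ]
bridge ((341.3251953125, 238.8971710205078), (35.5421142578125, 15.717623710632324), 30.465543746948242) [[0.466, -0.23], [0.507, -0.254], [0.455, -0.347], [0.414, -0.323]]
t 0.1 pos [ 0.255  -0.5149  0.2415] shift [-0.1048 -0.2862 -0.0083] turn [ -0.04   0.08 -35.66] F [ 0.8  0.1 -0.1] gap 0.0854 j [-1.25  0.31  0.05  1.3  -0.    1.43]
```

Call:
{"api": "carry_out", "payload": {"moves": [1,-0.021,-0.057,-0.002,0,0,0,1,-0.021,-0.057,-0.002,0,0,0,1,-0.021,-0.057,-0.002,0,0,0,1,-0.021,-0.057,-0.002,0,0,0,1,-0.021,-0.057,0,0,0,0], "squeeze": 80}}

```text
clock: 0.72
tcp_pos: [0.4667, -0.2924, 0.247]
orientation: [-0.001, 0.847, -0.532, -0.002]
wrist_force: [0.0, -1.2, -0.3]
finger_gap: 0.0857
```

Call:
{"api": "carry_out", "payload": {"moves": [1,0,0,0,0,0,-10,1,0,0,0,0,0,-10,1,0,0,0,0,0,-10,1,0,0,0,0,0,-6,1,0,0,0,0,0,0]}}

```text
clock: 1.35
tcp_pos: [0.4695, -0.2858, 0.2445]
orientation: [-0.003, 0.973, -0.23, -0.004]
wrist_force: [0.0, -0.2, 0.2]
finger_gap: 0.0856
```

Run:
```python
from h import *
goal([.464,-.2945,.25],-28.5)
save('wrist','w1.png')
goal([.464,-.2945,.25],-28.5)
```

```text
t 1.35 pos [ 0.4695 -0.2858  0.2445] shift [-0.001   0.0102 -0.0056] turn [-0.24  0.52  1.94] F [ 0.  -0.2  0.2] gap 0.0856 j [-0.69  0.27 -0.01  1.3   0.    1.34]
t 1.4 pos [ 0.4694 -0.2858  0.2444] shift [-0.001   0.0102 -0.0056] turn [-0.24  0.52  1.89] F [ 0.1  0.5 -0.7] gap 0.0855 j [-0.69  0.27 -0.01  1.3   0.    1.34]
```

View pics/w1.png

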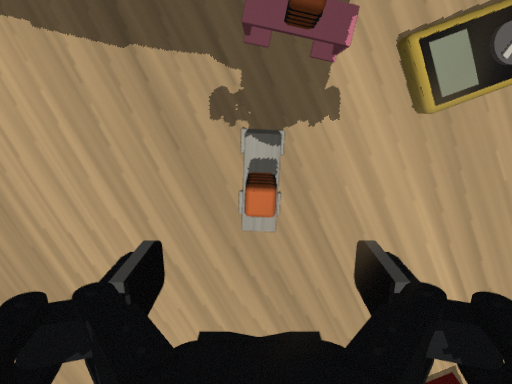

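Wrist view: the grey puller is centred, its orange top near (261,200) and its bridge running almost straight up the picture. The pink decoy is at the top, out of the way.

Run:
```python
from h import *
w=cv2.imread('pics/w1.png');cm=cam('wrist')
H,S,V=cv2.split(cv2.cvtColor(w,cv2.COLOR_BGR2HSV))
def rect(m,b,z,n):
    x0,y0,x1,y1=b;o=np.zeros(m.shape,np.uint8);o[y0:y1,x0:x1]=m[y0:y1,x0:x1]
    k,l,st,ce=cv2.connectedComponentsWithStats(o);i=1+np.argmax(st[1:,4])
    cnt=max(cv2.findContours((l==i).astype(np.uint8),0,1)[0],key=len);r=cv2.minAreaRect(cnt);B=cv2.boxPoints(r)
    P=np.array([onz(cm,p,z)[:2] for p in B]);E=np.diff(P[[0,1,2]],axis=0)
    print(n,np.round(r[0],1),np.round(r[1],1),'ctr',P.mean(0).round(4),'len',np.linalg.norm(E,axis=1).round(4),'ang',np.degrees(np.arctan2(E[:,1],E[:,0])).round(1))
rect((H<14)&(S>170)&(V>160),(225,160,300,225),.126,'top')
rect(((S<70)&(V>60))|((H<14)&(S>170)),(225,120,300,240),.06,'bridge')
```

```text
top [259.6 202.9] [26.5 25.4] ctr [ 0.4641 -0.297 ] len [0.0217 0.0214] ang [ 59.6 -29.9]
bridge [260.4 179.9] [ 43.5 102.3] ctr [ 0.4653 -0.2952] len [0.1063 0.0423] ang [ 60.  -29.1]
```

Run:
```python
from h import *
goal([.4645,-.296,.088],-29.6)
```

```text
t 1.4 pos [ 0.4694 -0.2858  0.2444] shift [0.0016 0.012  0.1564] turn [-0.24  0.52  2.99] F [ 0.1  0.5 -0.7] gap 0.0855 j [-0.69  0.27 -0.01  1.3   0.    1.34]
```

Call:
{"api": "carry_out", "payload": {"moves": [1,0.0015,0.012,0,-0.2,0.5,3,1,0,0,0.04,0,0,0,1,0,0,0.04,0,0,0,1,0,0,0.03,0,0,0,1,0,0,0,0,0,0]}}

```text
clock: 2.02
tcp_pos: [0.4646, -0.3015, 0.1324]
orientation: [0.001, 0.964, -0.265, 0.002]
wrist_force: [-0.1, -0.4, 0.1]
finger_gap: 0.0852
```

Run:
```python
from h import *
goal([.4645,-.296,.088],-29.6)
```

```text
t 2.02 pos [ 0.4646 -0.3015  0.1324] shift [-0.0031 -0.0047  0.0443] turn [ 0.1  -0.23 -1.1 ] F [-0.1 -0.4  0.1] gap 0.0852 j [-0.72  0.33 -0.21  1.03 -0.    1.39]
```

Call:
{"api": "carry_out", "payload": {"moves": [1,-0.003,-0.0045,0.015,0,0,-1,1,0,0,0.015,0,0,0,1,0,0,0.012,0,0,0,1,0,0,0,0,0,0,1,0,0,0,0,0,0]}}

```text
clock: 2.65
tcp_pos: [0.4661, -0.298, 0.091]
orientation: [0.003, 0.966, -0.257, 0.004]
wrist_force: [-0.7, 0.4, 0.2]
finger_gap: 0.0853
```

Run:
```python
from h import *
goal([.4645,-.296,.088],-29.6)
```

```text
t 2.65 pos [ 0.4661 -0.298   0.091 ] shift [-0.0024 -0.001   0.0029] turn [ 0.17 -0.55 -0.2 ] F [-0.7  0.4  0.2] gap 0.0853 j [-0.71  0.36 -0.28  0.92 -0.    1.38]
```

Good. Final trim, then close.

Call:
{"api": "carry_out", "payload": {"moves": [1,-0.0024,-0.001,0.003,0.2,-0.5,0,1,0,0,0,0,0,0,-1,0,0,0,0,0,0,-1,0,0,0,0,0,0,-1,0,0,0,0,0,0]}}

```text
clock: 3.28
tcp_pos: [0.4652, -0.2965, 0.089]
orientation: [0.0, 0.966, -0.257, 0.001]
wrist_force: [0.2, 0.6, -0.0]
finger_gap: 0.0324
```

Call:
{"api": "carry_out", "payload": {"moves": [-1,0,0,0,0,0,0,-1,0,0,0,0,0,0,-1,0,0,0,0,0,0,-1,0,0,0,0,0,0,-1,0,0,0,0,0,0]}}

```text
clock: 3.9
tcp_pos: [0.4652, -0.2966, 0.089]
orientation: [0.0, 0.966, -0.257, 0.001]
wrist_force: [-0.6, 0.3, 0.0]
finger_gap: 0.0248
```

Run:
```python
from h import *
goal([.4645,-.296,.088],-29.6)
```

```text
t 3.9 pos [ 0.4652 -0.2966  0.089 ] shift [-0.0009 -0.0001  0.001 ] turn [-0.01 -0.15 -0.21] F [-0.6  0.3  0. ] gap 0.0248 j [-0.71  0.36 -0.28  0.93  0.    1.38]
```

Call:
{"api": "carry_out", "payload": {"moves": [-1,0,0,-0.02,0,0,0,-1,0,0,-0.045,0,0,0,-1,0,0,-0.05,0,0,0,-1,0,0,-0.045,0,0,0,-1,0,0,0,0,0,0]}}

```text
clock: 4.53
tcp_pos: [0.4631, -0.2948, 0.2503]
orientation: [-0.002, 0.966, -0.257, -0.002]
wrist_force: [-0.3, 0.2, -2.3]
finger_gap: 0.0252
```

Run:
```python
from h import *
goal([.45,.013,.255],0)
```

```text
t 4.53 pos [ 0.4631 -0.2948  0.2503] shift [-0.1644 -0.2606 -0.0034] turn [ -0.18   0.26 -29.8 ] F [-0.3  0.2 -2.3] gap 0.0252 j [-0.71  0.26 -0.    1.31  0.    1.38]
```

Call:
{"api": "carry_out", "payload": {"moves": [-1,-0.02,-0.03,0,0,0,0,-1,-0.034,-0.054,0,0,0,0,-1,-0.036,-0.058,0,0,0,0,-1,-0.036,-0.058,0,0,0,0,-1,-0.025,-0.04,0,0,0,0]}}

```text
clock: 5.15
tcp_pos: [0.4495, -0.02, 0.244]
orientation: [-0.002, 0.965, -0.261, -0.007]
wrist_force: [1.3, 0.1, -2.3]
finger_gap: 0.0253
```

Call:
{"api": "carry_out", "payload": {"moves": [-1,0,0,0,0,0,-6,-1,0,0,0,0,0,-9,-1,0,0,0,0,0,-9,-1,0,0,0,0,0,-3,-1,0,0,0,0,0,0]}}

```text
clock: 5.78
tcp_pos: [0.4437, -0.014, 0.2358]
orientation: [-0.006, 1.0, -0.016, -0.013]
wrist_force: [-0.3, 0.0, -2.3]
finger_gap: 0.0251
```

Run:
```python
from h import *
goal([.45,.013,.255],0)
a=save('top','t2.png');b=save('scene','s2.png')
c1=cv2.resize(a[150:260,190:300],(396,396),interpolation=cv2.INTER_CUBIC)
c2=cv2.resize(b[70:230,200:360],(396,396),interpolation=cv2.INTER_CUBIC)
cv2.imwrite('pics/c2.png',np.hstack([c1,c2])[:,:,::-1])
```

```text
t 5.78 pos [ 0.4437 -0.014   0.2358] shift [ 0.0049 -0.0274 -0.019 ] turn [-0.65  1.51 -1.89] F [-0.3  0.  -2.3] gap 0.0251 j [-0.22  0.08 -0.26  1.26  0.01  1.39]
```

View pics/c2.png

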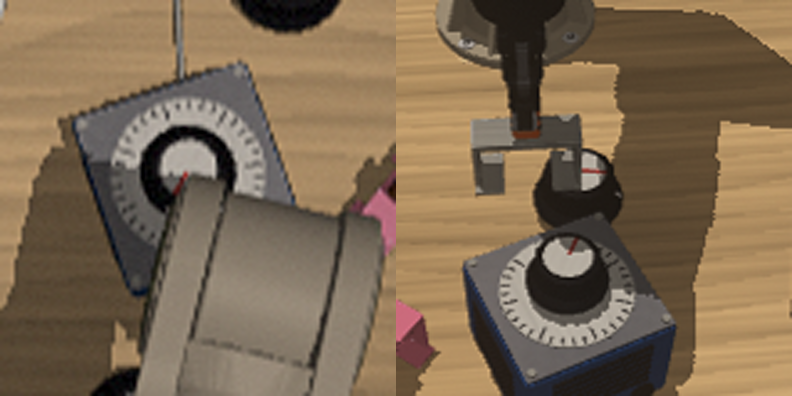

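Left crop: the arm hides part of the dial. Right crop: the puller hangs level, open along x, in front of the knob. Now I trim the pose and go down to insertion height.

Call:
{"api": "carry_out", "payload": {"moves": [-1,0.003,-0.014,0.003,-0.6,1.5,-1.9,-1,0,-0.013,0.003,0,0,0,-1,0,0,0.003,0,0,0,-1,0,0,0,0,0,0,-1,0,0,0,0,0,0]}}

```text
clock: 6.5
tcp_pos: [0.447, 0.0152, 0.226]
orientation: [-0.0, 1.0, 0.001, 0.001]
wrist_force: [-0.2, -0.4, -1.7]
finger_gap: 0.0249
```

Run:
```python
from h import *
goal([.45,.013,.2205],0)
b=save('scene','s3.png');cm=cam('scene')
cv2.imwrite('pics/c3.png',cv2.resize(b[80:220,190:340],None,fx=5,fy=4.2,interpolation=cv2.INTER_CUBIC)[:,:,::-1])
st=env.get_state();x,y,z=st['tcp_pos']; c=z-.089
for n,P in dict(brL=(x+.018,y-.051,c+.06),brR=(x+.018,y+.051,c+.06),clL=(x+.025,y-.051,c),clLin=(x+.025,y-.023,c),clRin=(x+.025,y+.023,c),clR=(x+.025,y+.051,c),grip=(x+.013,y,c+.06)).items():
    u=proj(cm,P);print(n,u.round(1),'crop',((u-[190,80])*[5,4.2]).round(0))
```

```text
t 6.5 pos [0.447  0.0152 0.226 ] shift [0.003  0.0022 0.0055] turn [-0.02 -0.06  0.06] F [-0.2 -0.4 -1.7] gap 0.0249 j [-0.15  0.07 -0.29  1.2   0.    1.42]
brL [243.1 133.5] crop [266. 225.]
brR [287.9 130.6] crop [490. 212.]
clL [244.3 153.4] crop [272. 308.]
clLin [256.  152.6] crop [330. 305.]
clRin [275.2 151.3] crop [426. 300.]
clR [286.8 150.6] crop [484. 296.]
grip [265.4 130.4] crop [377. 212.]
```

View pics/c3.png

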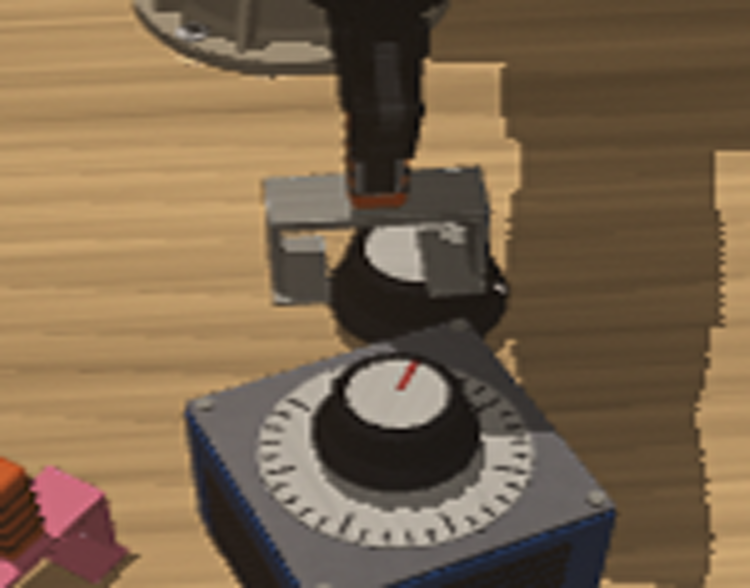

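The scene crop matches the prediction for bridge and claws within about 1 px. The claws' outer edges are at crop x 273 and 487, against 272 and 484 predicted. Next I check the knob axis in the same view and trim.

Run:
```python
from h import *
b=cv2.imread('pics/s3.png')if 0 else cv2.imread('pics/s3.png');cm=cam('scene')
for yy in(.010,.013,.016):
    for z,r in((.141,.038),(.175,.02)):
        pts=np.array([proj(cm,(.569+r*np.cos(a),yy+r*np.sin(a),z)) for a in np.linspace(0,6.28,60)])
        print(yy,z,'u',pts[:,0].min().round(1),pts[:,0].max().round(1),'v',pts[:,1].min().round(1),pts[:,1].max().round(1))
g=b.max(axis=2)
for v in(176,180,184,188,192): print(v,g[v,246:294].tolist())
goal([.455,.013,.2205],0)
```

```text
0.01 0.141 u 250.3 284.5 v 170.2 197.6
0.01 0.175 u 258.3 277.0 v 166.9 181.5
0.013 0.141 u 251.7 285.9 v 170.1 197.5
0.013 0.175 u 259.7 278.4 v 166.8 181.4
0.016 0.141 u 253.0 287.2 v 170.0 197.4
0.016 0.175 u 261.1 279.7 v 166.7 181.3
176 [180, 188, 160, 98, 93, 160, 187, 145, 60, 29, 34, 35, 33, 81, 171, 184, 183, 182, 182, 182, 180, 180, 179, 183, 181, 181, 181, 183, 182, 180, 182, 184, 177, 77, 29, 32, 28, 25, 45, 81, 57, 55, 56, 88, 95, 93, 75, 59]
180 [184, 183, 178, 177, 182, 190, 98, 35, 35, 34, 34, 34, 34, 35, 38, 33, 27, 95, 143, 170, 179, 184, 183, 185, 186, 184, 180, 179, 178, 110, 41, 29, 32, 32, 30, 29, 29, 28, 28, 33, 88, 94, 90, 92, 92, 89, 89, 88]
184 [175, 176, 178, 180, 180, 184, 87, 32, 35, 36, 34, 33, 33, 32, 33, 32, 31, 32, 34, 35, 36, 36, 36, 38, 36, 34, 34, 31, 33, 31, 29, 28, 30, 29, 28, 29, 28, 28, 29, 23, 164, 189, 190, 188, 185, 184, 179, 142]
188 [174, 179, 175, 175, 179, 182, 186, 95, 35, 33, 35, 35, 36, 33, 32, 31, 31, 31, 31, 31, 30, 32, 30, 29, 30, 31, 30, 29, 29, 29, 29, 29, 29, 29, 29, 30, 30, 28, 38, 87, 86, 167, 179, 180, 181, 183, 151, 90]
192 [112, 142, 177, 182, 178, 173, 178, 185, 130, 96, 68, 40, 32, 33, 34, 35, 34, 34, 33, 34, 35, 35, 34, 34, 34, 34, 32, 31, 32, 32, 30, 31, 32, 29, 29, 44, 68, 88, 92, 86, 174, 186, 184, 180, 182, 153, 146, 93]
t 6.55 pos [0.447  0.0151 0.226 ] shift [0.008  0.0021 0.0055] turn [-0.02 -0.06  0.05] F [-0.1 -0.3 -1.8] gap 0.0249 j [-0.15  0.07 -0.29  1.2   0.    1.42]
```

Call:
{"api": "carry_out", "payload": {"moves": [-1,0.002,0.002,0.003,0,0,0,-1,0,0,0.002,0,0,0,-1,0,0,0,0,0,0,-1,0,0,0,0,0,0,-1,0,0,0,0,0,0]}}

```text
clock: 7.18
tcp_pos: [0.4495, 0.0123, 0.2207]
orientation: [-0.0, 1.0, -0.0, 0.001]
wrist_force: [-0.3, -0.4, -2.4]
finger_gap: 0.0253
```

Run:
```python
from h import *
goal([.569,.013,.2205],0)
```

```text
t 7.17 pos [0.4495 0.0123 0.2207] shift [ 0.1195 -0.0008  0.0004] turn [-0.01 -0.07 -0.03] F [-0.3 -0.4 -2.4] gap 0.0253 j [-0.15  0.08 -0.3   1.19  0.    1.42]
```

Call:
{"api": "carry_out", "payload": {"moves": [-1,0.008,-0.0005,0,0,0,0,-1,0.012,0,0,0,0,0,-1,0.012,0,0,0,0,0,-1,0.008,0,0,0,0,0,-1,0,0,0,0,0,0]}}

```text
clock: 7.8
tcp_pos: [0.4934, 0.0127, 0.2208]
orientation: [-0.0, 1.0, -0.0, 0.001]
wrist_force: [-0.2, 0.3, -2.3]
finger_gap: 0.0253
```

Run:
```python
from h import *
goal([.569,.013,.2205],0)
```

```text
t 7.8 pos [0.4934 0.0127 0.2208] shift [ 0.0755 -0.0003  0.0004] turn [-0.   -0.13 -0.02] F [-0.2  0.3 -2.3] gap 0.0253 j [-0.14  0.16 -0.2   1.2   0.    1.43]
```

Call:
{"api": "carry_out", "payload": {"moves": [-1,0.007,0,0,0,0,0,-1,0.009,0,0,0,0,0,-1,0.009,0,0,0,0,0,-1,0.009,0,0,0,0,0,-1,0,0,0,0,0,0]}}

```text
clock: 8.43
tcp_pos: [0.5297, 0.0128, 0.2207]
orientation: [-0.0, 1.0, -0.0, 0.001]
wrist_force: [0.1, 0.3, -1.8]
finger_gap: 0.0252
```

Call:
{"api": "carry_out", "payload": {"moves": [-1,0.007,0,0,0,0,0,-1,0.009,0,0,0,0,0,-1,0.009,0,0,0,0,0,-1,0.009,0,0,0,0,0,-1,0,0,0,0,0,0]}}

```text
clock: 9.05
tcp_pos: [0.5661, 0.0127, 0.2206]
orientation: [-0.0, 1.0, -0.0, 0.001]
wrist_force: [-0.5, -0.2, -3.1]
finger_gap: 0.025
```

Run:
```python
from h import *
goal([.569,.013,.2205],0)
b=save('scene','s4.png')
cv2.imwrite('pics/c4.png',cv2.resize(b[90:220,200:330],None,fx=4.6,fy=4.6,interpolation=cv2.INTER_CUBIC)[:,:,::-1])
```

```text
t 9.05 pos [0.5661 0.0127 0.2206] shift [ 0.0029 -0.0003  0.0001] turn [-0.01 -0.1  -0.02] F [-0.5 -0.2 -3.1] gap 0.025 j [-0.12  0.3  -0.02  1.24  0.    1.45]
```

View pics/c4.png

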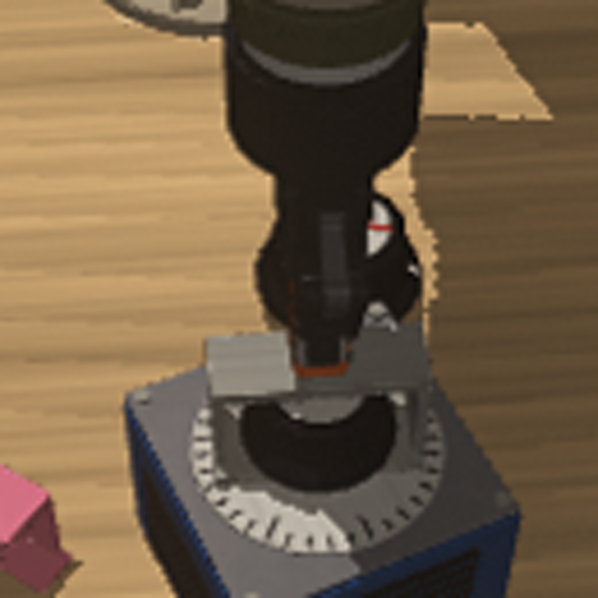

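The scene crop shows the bridge straddling the knob, legs on both sides of the skirt, with no contact force. I centre it by 3 mm, tighten the grip and start the lift.

Call:
{"api": "carry_out", "payload": {"moves": [-1,0.003,0,0,0,0,0,-1,0,0,0,0,0,0,-1,0,0,-0.003,0,0,0,-1,0,0,-0.003,0,0,0,-1,0,0,-0.003,0,0,0], "squeeze": 110}}

```text
clock: 9.72
tcp_pos: [0.5673, 0.013, 0.2281]
orientation: [-0.0, 1.0, -0.0, -0.001]
wrist_force: [1.3, 0.9, -12.9]
finger_gap: 0.0249
```

Run:
```python
from h import *
goal([.569,.013,.2605],0)
```

```text
t 9.72 pos [0.5673 0.013  0.2281] shift [ 0.0016 -0.     -0.0324] turn [-0.04  0.14 -0.02] F [  1.3   0.9 -12.9] gap 0.0249 j [-0.12  0.3  -0.    1.27  0.    1.45]
```

Call:
{"api": "carry_out", "payload": {"moves": [-1,0,0,-0.003,0,0,0,-1,0,0,-0.004,0,0,0,-1,0,0,-0.004,0,0,0,-1,0,0,-0.004,0,0,0,-1,0,0,-0.003,0,0,0]}}

```text
clock: 10.35
tcp_pos: [0.5675, 0.0129, 0.2489]
orientation: [-0.0, 1.0, -0.0, -0.0]
wrist_force: [0.0, 0.4, -4.7]
finger_gap: 0.0251
```

Run:
```python
from h import *
goal([.569,.013,.2705],0)
```

```text
t 10.35 pos [0.5675 0.0129 0.2489] shift [ 0.0015 -0.0001 -0.0216] turn [-0.02  0.05 -0.02] F [ 0.   0.4 -4.7] gap 0.0251 j [-0.12  0.3   0.04  1.31  0.    1.45]
```

Call:
{"api": "carry_out", "payload": {"moves": [-1,0,0,-0.004,0,0,0,-1,0,0,-0.005,0,0,0,-1,0,0,-0.006,0,0,0,-1,0,0,-0.005,0,0,0,-1,0,0,-0.003,0,0,0]}}

```text
clock: 10.98
tcp_pos: [0.5675, 0.0129, 0.2739]
orientation: [-0.0, 1.0, -0.0, -0.0]
wrist_force: [0.6, 0.2, -4.1]
finger_gap: 0.025
```

Call:
{"api": "carry_out", "payload": {"moves": [-1,0,0,-0.001,0,0,0,-1,0,0,0,0,0,0,-1,0,0,0,0,0,0,-1,0,0,0,0,0,0,-1,0,0,0,0,0,0]}}

```text
clock: 11.6
tcp_pos: [0.5674, 0.0129, 0.2746]
orientation: [-0.0, 1.0, -0.0, -0.001]
wrist_force: [-0.6, 0.2, -3.6]
finger_gap: 0.0251
```

Run:
```python
from h import *
goal([.482,.350,.280],0)
b=save('scene','s5.png')
cv2.imwrite('pics/c5.png',cv2.resize(b[60:220,190:330],None,fx=3.7,fy=3.7,interpolation=cv2.INTER_CUBIC)[:,:,::-1])
```

```text
t 11.6 pos [0.5674 0.0129 0.2746] shift [-0.0855 -0.3371 -0.0051] turn [-0.02  0.06 -0.02] F [-0.6  0.2 -3.6] gap 0.0251 j [-0.12  0.29  0.1   1.38  0.    1.45]
```

View pics/c5.png

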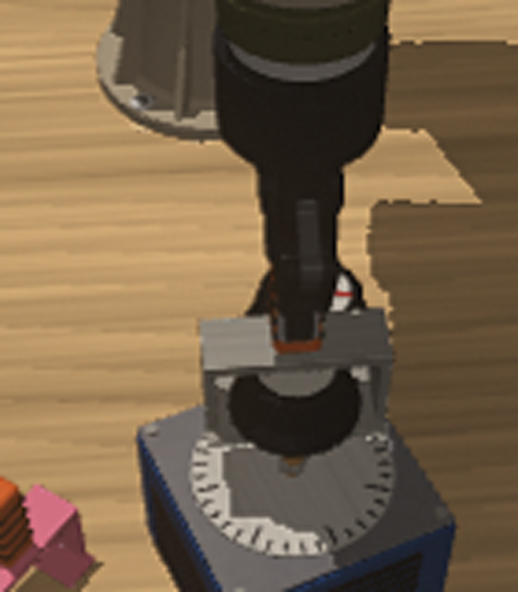

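The knob hangs level in the puller, with the bare shaft tip visible below it at (292,465) in the crop. The wrist force of 3.6 N equals puller plus knob. I carry it to the mat in a smooth ramp.

Call:
{"api": "carry_out", "payload": {"moves": [-1,-0.001,-0.004,0,0,0,0,-1,-0.002,-0.009,-0.001,0,0,0,-1,-0.0035,-0.0135,-0.001,0,0,0,-1,-0.0045,-0.0175,-0.001,0,0,0,-1,-0.005,-0.0195,-0.001,0,0,0]}}

```text
clock: 12.28
tcp_pos: [0.5503, 0.0801, 0.2789]
orientation: [-0.001, 1.0, -0.001, -0.001]
wrist_force: [-0.0, 0.4, -3.7]
finger_gap: 0.0244
```

Call:
{"api": "carry_out", "payload": {"moves": [-1,-0.005,-0.0195,-0.001,0,0,0,-1,-0.005,-0.0195,-0.001,0,0,0,-1,-0.005,-0.0195,-0.001,0,0,0,-1,-0.005,-0.0195,-0.001,0,0,0,-1,-0.005,-0.0195,-0.001,0,0,0]}}

```text
clock: 12.9
tcp_pos: [0.5216, 0.1873, 0.2851]
orientation: [-0.001, 1.0, 0.001, -0.0]
wrist_force: [0.3, 0.6, -3.5]
finger_gap: 0.0249
```

Run:
```python
from h import *
goal([.482,.350,.280],0)
```

```text
t 12.9 pos [0.5216 0.1873 0.2851] shift [-0.0391 -0.1628  0.0056] turn [-0.14  0.05  0.17] F [ 0.3  0.6 -3.5] gap 0.0249 j [0.2  0.26 0.08 1.39 0.   1.77]
```

Call:
{"api": "carry_out", "payload": {"moves": [-1,-0.005,-0.0195,0,0,0,0,-1,-0.005,-0.0195,0,0,0,0,-1,-0.005,-0.0195,0,0,0,0,-1,-0.005,-0.0195,0,0,0,0,-1,-0.005,-0.0195,0,0,0,0]}}

```text
clock: 13.52
tcp_pos: [0.4909, 0.2942, 0.2865]
orientation: [-0.002, 1.0, 0.004, -0.0]
wrist_force: [-0.7, -0.5, -4.6]
finger_gap: 0.0247
```

Call:
{"api": "carry_out", "payload": {"moves": [-1,-0.004,-0.017,0,0,0,0,-1,-0.003,-0.014,0,0,0,0,-1,-0.002,-0.01,0,0,0,0,-1,-0.001,-0.006,0,0,0,0,-1,0,-0.003,0,0,0,0]}}

```text
clock: 14.15
tcp_pos: [0.478, 0.3493, 0.2868]
orientation: [-0.002, 1.0, 0.006, -0.0]
wrist_force: [-0.1, -0.6, -4.1]
finger_gap: 0.0246
```

Run:
```python
from h import *
goal([.484,.350,.13],0)
b=save('scene','s6.png')
cv2.imwrite('pics/c6.png',cv2.resize(b[60:240,310:470],None,fx=3.3,fy=3.3,interpolation=cv2.INTER_CUBIC)[:,:,::-1])
m=cv2.inRange(cv2.cvtColor(b,cv2.COLOR_RGB2HSV),(105,150,70),(125,255,255));cm=cam('scene')
s=cv2.imread('pics/s0.png');m=cv2.inRange(cv2.cvtColor(s,cv2.COLOR_BGR2HSV),(105,150,60),(125,255,255));m[:,:340]=0
cnt=max(cv2.findContours(m,0,1)[0],key=cv2.contourArea);P=[onz(cm,p[0].astype(float),.003)[:2] for p in cv2.approxPolyDP(cnt,5,True)];print(np.round(P,3),np.mean(P,axis=0))
```

```text
t 14.15 pos [0.478  0.3493 0.2868] shift [ 6.000e-03 -1.000e-04  1.568e-01] turn [-0.2   0.01  0.68] F [-0.1 -0.6 -4.1] gap 0.0246 j [0.49 0.34 0.19 1.42 0.   2.05]
[[0.393 0.302]
 [0.529 0.262]
 [0.569 0.398]
 [0.431 0.438]] [0.48025475 0.35008442]
```

View pics/c6.png

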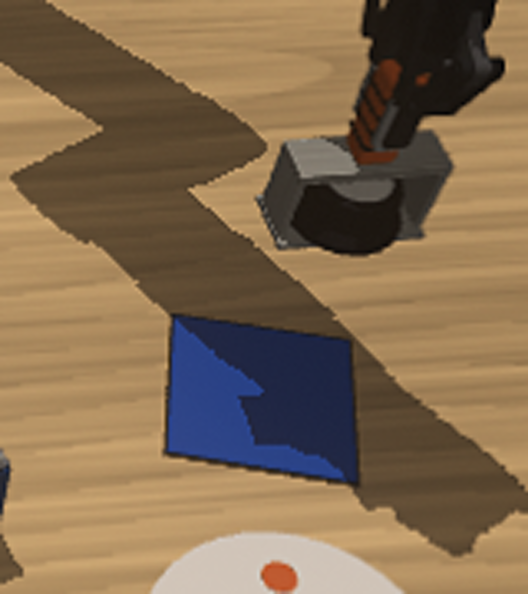

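The knob is still level in the puller above the mat. Mat centre is (0.481, 0.350) in both views. I lower it to about 20 mm above the mat.

Call:
{"api": "carry_out", "payload": {"moves": [-1,0.002,0,0.006,0,0,0,-1,0.001,0,0.012,0,0,0,-1,0.001,0,0.018,0,0,0,-1,0,0,0.022,0,0,0,-1,0,0,0.022,0,0,0]}}

```text
clock: 14.82
tcp_pos: [0.484, 0.348, 0.2032]
orientation: [-0.002, 1.0, 0.004, 0.001]
wrist_force: [0.7, -0.2, -3.9]
finger_gap: 0.0249
```

Call:
{"api": "carry_out", "payload": {"moves": [-1,0,0,0.02,0,0,0,-1,0,0,0.016,0,0,0,-1,0,0,0.012,0,0,0,-1,0,0,0.008,0,0,0,-1,0,0,0.003,0,0,0]}}

```text
clock: 15.45
tcp_pos: [0.4824, 0.3452, 0.1369]
orientation: [-0.0, 1.0, 0.003, -0.002]
wrist_force: [0.3, 0.4, -2.9]
finger_gap: 0.0245
```

Run:
```python
from h import *
goal([.482,.350,.101],0)
```

```text
t 15.45 pos [0.4824 0.3452 0.1369] shift [-0.0003 -0.0048  0.0359] turn [-0.04  0.23  0.32] F [ 0.3  0.4 -2.9] gap 0.0245 j [ 0.48  0.4  -0.09  1.08  0.    2.05]
```

Call:
{"api": "carry_out", "payload": {"moves": [-1,0,-0.002,0.006,0,0,0,-1,0,-0.002,0.008,0,0,0,-1,0,-0.001,0.008,0,0,0,-1,0,0,0.004,0,0,0,-1,0,0,0.001,0,0,0]}}

```text
clock: 16.08
tcp_pos: [0.483, 0.3512, 0.1091]
orientation: [-0.001, 1.0, 0.003, -0.001]
wrist_force: [-0.0, 0.4, -4.2]
finger_gap: 0.0247
```

Run:
```python
from h import *
goal([.482,.350,.101],0)
```

```text
t 16.07 pos [0.483  0.3512 0.1091] shift [-0.001   0.0012  0.0081] turn [-0.1   0.11  0.34] F [-0.   0.4 -4.2] gap 0.0247 j [ 0.49  0.43 -0.12  1.02  0.    2.06]
```

Call:
{"api": "carry_out", "payload": {"moves": [-1,0,0,0.002,0,0,0,-1,0,0,0.002,0,0,0,-1,0,0,0.002,0,0,0,-1,0,0,0.002,0,0,0,-1,0,0,0.002,0,0,0]}}

```text
clock: 16.7
tcp_pos: [0.4837, 0.3515, 0.0994]
orientation: [-0.001, 1.0, 0.003, -0.0]
wrist_force: [-0.4, -0.7, -2.7]
finger_gap: 0.025
```

Run:
```python
from h import *
goal([.482,.350,.0965],0)
```

```text
t 16.7 pos [0.4837 0.3515 0.0994] shift [-0.0017  0.0015  0.0029] turn [-0.15  0.02  0.33] F [-0.4 -0.7 -2.7] gap 0.025 j [ 0.49  0.43 -0.14  1.    0.    2.06]
```

Force fell from 4.2 to 2.7 N, so the hub is on the mat. I lower about 3 mm more to free the claws, then check.

Call:
{"api": "carry_out", "payload": {"moves": [-1,0,0,0.0015,0,0,0,-1,0,0,0.0015,0,0,0,-1,0,0,0,0,0,0,-1,0,0,0,0,0,0,-1,0,0,0,0,0,0]}}

```text
clock: 17.32
tcp_pos: [0.4842, 0.3517, 0.0968]
orientation: [-0.002, 1.0, 0.003, 0.0]
wrist_force: [0.8, -0.7, -1.5]
finger_gap: 0.0252
```

Run:
```python
from h import *
goal([.482,.350,.0965],0)
b=save('scene','s7.png')
cv2.imwrite('pics/c7.png',cv2.resize(b[120:240,330:470],None,fx=4.2,fy=4.2,interpolation=cv2.INTER_CUBIC)[:,:,::-1])
```

```text
t 17.32 pos [0.4842 0.3517 0.0968] shift [-0.0022  0.0017  0.0003] turn [-0.18 -0.05  0.33] F [ 0.8 -0.7 -1.5] gap 0.0252 j [ 0.49  0.44 -0.14  0.99  0.    2.06]
```

View pics/c7.png

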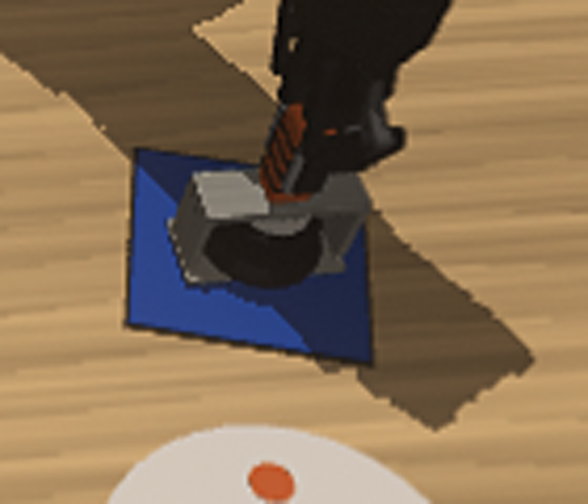

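Knob and puller are over the middle of the mat with the hub standing on it. Now I back out along -x.

Call:
{"api": "carry_out", "payload": {"moves": [-1,-0.004,0,0,0,0,0,-1,-0.006,0,0,0,0,0,-1,-0.007,0,0,0,0,0,-1,-0.007,0,0,0,0,0,-1,-0.003,0,0,0,0,0]}}

```text
clock: 18.0
tcp_pos: [0.4548, 0.3515, 0.0968]
orientation: [-0.002, 1.0, 0.003, 0.0]
wrist_force: [0.6, -0.4, -1.9]
finger_gap: 0.0248
```

Run:
```python
from h import *
goal([.342,.352,.0965],0)
```

```text
t 18.0 pos [0.4548 0.3515 0.0968] shift [-0.1128 -0.0012  0.0003] turn [-0.18 -0.02  0.34] F [ 0.6 -0.4 -1.9] gap 0.0248 j [ 0.52  0.39 -0.21  0.97  0.    2.08]
```

Call:
{"api": "carry_out", "payload": {"moves": [-1,-0.006,0,0,0,0,0,-1,-0.009,0,0,0,0,0,-1,-0.01,0,0,0,0,0,-1,-0.01,0,0,0,0,0,-1,-0.01,0,0,0,0,0]}}

```text
clock: 18.62
tcp_pos: [0.407, 0.3512, 0.0969]
orientation: [-0.002, 1.0, 0.003, 0.0]
wrist_force: [1.0, -0.2, -1.7]
finger_gap: 0.0247
```

Call:
{"api": "carry_out", "payload": {"moves": [-1,-0.014,0,0,0,0,0,-1,-0.016,0,0,0,0,0,-1,-0.016,0,0,0,0,0,-1,-0.012,0,0,0,0,0,-1,0,0,0,0,0,0]}}

```text
clock: 19.25
tcp_pos: [0.3431, 0.3506, 0.097]
orientation: [-0.002, 1.0, 0.004, 0.0]
wrist_force: [-0.1, -0.3, -2.3]
finger_gap: 0.0249
```

Run:
```python
from h import *
goal([.345,.352,.091],0)
b=save('scene','s8.png')
cv2.imwrite('pics/c8.png',cv2.resize(b[90:240,320:470],None,fx=3.9,fy=3.9,interpolation=cv2.INTER_CUBIC)[:,:,::-1])
```

```text
t 19.25 pos [0.3431 0.3506 0.097 ] shift [ 0.0019 -0.0014  0.006 ] turn [-0.18 -0.    0.41] F [-0.1 -0.3 -2.3] gap 0.0249 j [ 0.63  0.25 -0.42  0.9   0.    2.19]
```

View pics/c8.png

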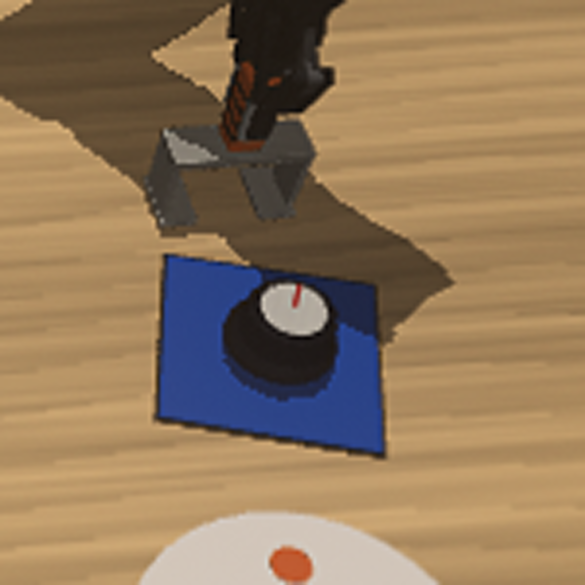

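The knob stands upright mid-mat at crop (283,335), and the puller is clear in front of the mat. I lower the puller to the bench.

Call:
{"api": "carry_out", "payload": {"moves": [-1,0,0,0.002,0,0,0,-1,0,0,0.002,0,0,0,-1,0,0,0.002,0,0,0,-1,0,0,0.0015,0,0,0,-1,0,0,0,0,0,0]}}

```text
clock: 19.92
tcp_pos: [0.3458, 0.3513, 0.0893]
orientation: [-0.002, 1.0, 0.003, 0.001]
wrist_force: [-1.9, 0.0, 0.2]
finger_gap: 0.0251
```

Run:
```python
from h import *
goal([.345,.352,.089],0)
```

```text
t 19.93 pos [0.3458 0.3513 0.0893] shift [-0.0008 -0.0007  0.0003] turn [-0.25 -0.11  0.31] F [-1.9  0.   0.2] gap 0.0251 j [ 0.63  0.26 -0.43  0.88  0.    2.19]
```

Call:
{"api": "carry_out", "payload": {"moves": [-1,0,0,0.0005,0,0,0,-0.2,0,0,0,0,0,0,0.2,0,0,0,0,0,0,0.6,0,0,0,0,0,0,0.8,0,0,0,0,0,0]}}

```text
clock: 20.55
tcp_pos: [0.3466, 0.3517, 0.0895]
orientation: [-0.003, 1.0, 0.003, 0.002]
wrist_force: [-0.5, -0.1, -0.3]
finger_gap: 0.0769
```

Run:
```python
from h import *
goal([.345,.352,.089],0)
```

```text
t 20.55 pos [0.3466 0.3517 0.0895] shift [-0.0016 -0.0003  0.0005] turn [-0.31 -0.22  0.3 ] F [-0.5 -0.1 -0.3] gap 0.0769 j [ 0.63  0.26 -0.43  0.88  0.    2.19]
```

Released. I rise straight up, slowly at first.

Call:
{"api": "carry_out", "payload": {"moves": [0.8,0,0,-0.01,0,0,0,0.8,0,0,-0.02,0,0,0,0.8,0,0,-0.03,0,0,0,0.8,0,0,-0.03,0,0,0,0.8,0,0,-0.03,0,0,0]}}

```text
clock: 21.18
tcp_pos: [0.3448, 0.35, 0.2131]
orientation: [-0.001, 1.0, 0.003, 0.0]
wrist_force: [0.8, 0.0, -1.3]
finger_gap: 0.0769
```

Call:
{"api": "carry_out", "payload": {"moves": [0.8,0,0,-0.02,0,0,0,0.8,0,0,0,0,0,0,0.8,0,0,0,0,0,0,0.8,0,0,0,0,0,0,0.8,0,0,0,0,0,0]}}

```text
clock: 21.8
tcp_pos: [0.3451, 0.3501, 0.2355]
orientation: [-0.002, 1.0, 0.003, 0.001]
wrist_force: [1.2, 0.7, -0.6]
finger_gap: 0.0766
```

Run:
```python
from h import *
goal([.345,.352,.24],0)
b=save('scene','s9.png');cm=cam('scene')
cv2.imwrite('pics/c9.png',cv2.resize(b,(800,600),interpolation=cv2.INTER_CUBIC)[:,:,::-1])
H,S,V=cv2.split(cv2.cvtColor(b,cv2.COLOR_RGB2HSV))
m=((S<80)&(V>140)).astype(np.uint8);o=np.zeros_like(m);o[155:185,375:410]=m[155:185,375:410]
k,l,st,ce=cv2.connectedComponentsWithStats(o);i=1+np.argmax(st[1:,4]);print('knob cap',ce[i],st[i,4],onz(cm,ce[i],.051))
for P in((.3445,.351,.126),(.3445,.351,.06),(.3695,.30,0),(.3695,.402,0)):print(proj(cm,P).round(1))
a=cv2.imread('pics/s0.png')[:,:,::-1]
d=np.abs(a.astype(int)-b).max(2)>60
for n,(x0,y0,x1,y1) in dict(spool=(345,220,450,318),meter=(110,245,172,332),screw=(272,245,300,335)).items(): print(n,d[y0:y1,x0:x1].sum())
```

```text
t 21.8 pos [0.3451 0.3501 0.2355] shift [-0.0001 -0.0019 -0.0045] turn [-0.27 -0.17  0.3 ] F [ 1.2  0.7 -0.6] gap 0.0766 j [ 0.63  0.15 -0.18  1.23  0.    2.19]
knob cap [394.92405063 169.13291139] 158 [0.48454332 0.35193427 0.051     ]
[386.9 110.6]
[380.3 128.4]
[360.  150.6]
[394.6 148.3]
spool 0
meter 0
screw 0
```

View pics/c9.png

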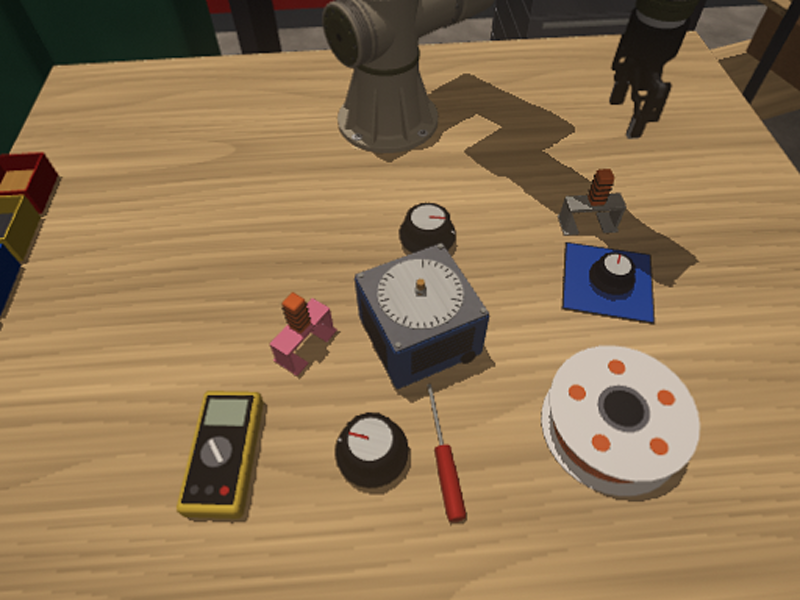

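The final view shows the knob upright on the mat at (612,272), the puller standing on the bench at (595,205), the shaft bare and the gripper free. I hand in.

```bash
python3 -c "
from workcell import env
print(env.hand_in())"
```

```text
the job is handed in; nothing more can be done
None
```

The knob is off its shaft and standing upright on the blue mat. The puller stands on the bench about 0.14 m from the knob. I handed the job in at about 22 s of the 72 s; the hand-in gives no verdict.

- **Pull:** The knob popped free by the time the claws had lifted it about 24 mm. The highest pull I read was about 10.6 N net of the puller's weight. The wrist force then settled at 3.6 N, which fits the puller plus the knob.
- **Placing:** The last scene picture puts the knob at (0.4845, 0.352). That is about 4 mm from the mat centre measured at (0.481, 0.350).
- **Puller:** It looks upright in the last picture. I did not measure its tilt.
- **Bystanders:** The spool, meter and screwdriver show no pixel change from the first picture.
- **Contact:** Only the puller was brought to the knob. The gripper was open and about 0.15 m above the bench at hand-in.
- **Checks that failed or disagreed:** None failed. Position estimates from the two fixed cameras differed by up to about 3 mm, well inside the clearances.

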